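# Fit the adjustable wrench and tighten the glue press

### The job

The adjustable wrench lies round the loose nut of the glue press with its jaws too wide. Roll its worm until the jaws just fit the nut, then swing the handle clockwise (seen from above) until the nut is tight against its stop. Keep the wrench lying flat on the nut throughout, leave it there, and do not disturb the toys standing around.

Things in the scene. Friction and masses are not known exactly. Their poses are not given: they have to be found in the camera images.
- press: Glue press fixed to the table: wooden base board and plywood platen (205 x 170 mm, top face 46 mm above the table, reaching 60 mm to +x, 145 mm to -x and 85 mm to either side of the bolt) with wooden pieces between. Origin on the table under the bolt's axis. The bolt (16 mm thick) stands up to 72 mm above the table.
- nut_center (a point): Centre of the steel hexagon nut, 30 mm across flats, 16 mm high, lying on the platen round the bolt; its vertical axis passes through here. Height 54 mm.
- press_nut (a joint): Turn of the nut about the vertical, rad, growing clockwise seen from above. It starts between 0 and 0.12; the stop (nut tight) is at 0.70. It turns against a friction of about 0.25 N m. At 0 two of its flats face the press's +y and -y.
- wrench: Loose steel adjustable wrench, 0.4 to 0.6 kg, 202 mm behind the nut, lying flat on the platen. Origin: on its underside, at the centre of a fitted nut. Handle along its own -x, 22 mm wide and 12 mm thick, from x = -90 to -188 mm, then a round end 27 mm wide. Head 14 mm thick; fixed jaw's face at y = +15 mm, the movable jaw faces it from the -y side, throat at x = -20 mm.
- jaw (a joint): Slide of the movable jaw along the wrench's -y, m: the jaw opening is 24 mm + this value, so the 30 mm nut is just fitted at 0.006. It starts between 0.0105 and 0.0145.
- worm (a joint): Turn of the worm about the wrench's +y, rad; each radian moves the jaw 1.25 mm. Growing closes the jaws: its upper side then moves towards the nut. Its starting value means nothing. It takes some 4 N along its rim: press 6 to 15 N with the tips of a shut gripper and wipe. It stays where it is left unless over 30 N forces the jaw; it stalls once the jaws hold the nut.
- worm_top (a point): Highest point of the worm: a knurled wheel of 22 mm diameter and 18 mm width, its axis along the wrench's y, set in a window of the head at x = -50, y = -8 mm, standing 9 mm proud of the head. Height 69 mm over the table.
- jaw_face (a point): Middle of the movable jaw's gripping face.
- handle (a point): Point on the handle's centre line, half way up its thickness, 150 mm from the nut's centre: a place to push it sideways.
- toy_car: Wooden toy car, 58 x 102 x 50 mm, a bystander to the right of the press. Origin under its middle.
- stamp: Wooden hand stamp, 24 x 36 x 66 mm, a bystander to the right near the robot. Origin under its middle.
- skittle: Wooden skittle, 38 mm thick, 100 mm high, a bystander beyond the press. Origin under its middle.

How it is judged:
On the way, in this order (a step that is already met when the one before it is completed fails the run):
1. the jaws just fit the nut: the opening is less than 1.5 mm wider than the nut (value of joint jaw below 0.0075 m and value of joint press_nut below 0.5 rad), for 0.2 s.
2. the nut is tight, within 0.1 rad of its stop (value of joint press_nut above 0.6 rad), for 0.2 s.
At the end, for the whole second after the job is handed in: The nut is within 0.1 rad of its stop (nut joint over 0.60), and the wrench rests flat on the platen (tilt under 0.1 rad) round the nut, its centre within 10 mm of the nut's axis, its opening less than 3 mm wider than the nut (value of joint press_nut above 0.6 rad and value of joint jaw below 0.009 m and horizontal distance between wrench and nut_center below 0.01 m and angle between wrench's own z axis and vertical below 0.1 rad and linear speed of wrench below 0.02 m/s); the robot touches nothing.
It fails at once if the wrench is taken off the nut (horizontal distance between wrench and nut_center above 0.02 m or angle between wrench's own z axis and vertical above 0.3 rad or height (world z) of wrench above 0.062 m).
It fails at once if a bystander is moved by more than 20 mm (distance of any of toy_car, stamp, skittle from where it was at the start of the episode above 0.02 m).
It also fails if it takes over 61 s, if anything falls off the work surface, if the arm or the gripper's body presses on something with over 40 N, if the wrist force passes 120 N, or if a joint passes its speed limit or range.

### The arm

A 7-joint arm with a two-finger parallel gripper is mounted at the origin on the work surface; the furniture and walls round the work are solid. World frame = base frame: x ahead of the robot, y to its left, z up, the work surface at z = 0. Lengths are in m, angles in rad, forces in N, time in s.
With the tool pointing down it reaches from about 0.425 to 0.975 m from the base axis. Payload 16.7 kg.
Tool frame: the origin (TCP) lies midway between the tips of the shut fingers; the grasp point (between the pads) lies 19 mm behind it; z points along the fingers, y is the line along which they close (so a half turn about z gives the same grasp; the last joint's range is limited). The gripper opens to 85 mm and grips with 20 to 120 N. Pads are 22 mm wide; open, the fingers measure 114 mm over their backs; the gripper's body (76 mm by 85 mm) begins 54 mm behind the grasp point. The pads swing forward as they close: fully open they stand 13 mm farther back than shut.
Start: joints at [-1.262, 0.426, 0.074, 1.606, -0.034, 1.111, -0.067], TCP at [0.299, 0.605, 0.197] pointing down, gripper open.
Joint ranges: [-2.85, 2.85], [-0.5, 2.14], [-1.23, 1.37], [0.21, 2.46], [-1.02, 4.16], [0.16, 2.05], [-2.73, 2.73]. Speed limits (rad/s): [1.89, 1.89, 2.39, 2.39, 3.01, 3.01, 3.01].

### API

Orientations are given as a rotation vector (axis times angle).
In Python, from bench import ctrl, snapshot, get_calibration gives the robot as it stands.
- The arm moves only by the shell command python3 -m handwheel 'ROWS' [FORCE]. ROWS is JSON, a list of rows, each a list of 5 numbers: the shift along the tool's x, y, z in mm, then the turn about the tool's z in rad, then the closure, from 0 (fully open) to 1 (shut). In form: [[dx, dy, dz, turn, grip], ...]. A call has exactly 8 rows; each row shifts and turns the commanded pose from where the row before left it, along the tool's axes as they then stand; what a row does not reach is not made up. A row lasts 1/12 s, in which the tool goes at most 41.7 mm and 7.16 degrees, less where a joint would pass 70% of its speed; a pose out of reach is approached as far as the arm can. A call with a gripper value outside its range is refused whole. The fingers move at their own pace and stop on an object; FORCE is the grip in N (left out, the last holds). Time passes only in rows, so rows that do not move let the fingers close, or fill a call up. It gives the time, the measured TCP pose, the force, the opening and the grip force at its end, in the units of the state.
- ctrl.get_obs(): the state, without advancing time (a new reading comes with each control period).
- snapshot(name): name is "side" or "top"; returns the picture (420x560x3 uint8, red, green, blue); there is no depth.
- get_calibration(name): a dict with "K" (3x3 intrinsics, pixels), "R" (3x3) and "t" (3): a world point X has camera coordinates R X + t. Camera axes: x right, y down, z forward; pixel columns grow to the right and rows downward; lengths in m; the calibration is good to about 2 mm. A picture is of the moment at which its call begins. get_calibration takes no time and is no camera call.
- ctrl.close_job(): hands the job in; it is judged then, once.
The state is a dict: "time_s": time; "joint_positions": joint angles; "dq": joint speeds; "effort": joint torques, N m; "tool_pos": TCP position; "tool_rot": TCP orientation; "contact_force": force on the tool from outside, world axes, zero at the start; "ft_torque": the same for the moment, N m; "finger_gap": opening from 0.0 (shut) to 1.0 (fully open); "finger_force": force on a finger pad.
Only numpy, scipy, OpenCV 4.12 (cv2) and the standard library are available. Lean on these libraries where they do the work, as an engineer would, in place of code of your own. Each camera call takes 0.05 s, during which the arm holds its last target. There are 200 camera calls.

## Working session

There is one attempt and no reset: what is moved stays moved. The work goes in short steps, Python scripts to look and compute and a shell command to move; the robot and the scene stay as the last step left them, time stands still between calls to the robot, and variables do not carry over. Pictures are saved under pics/ and viewed, at most 10 in all, crops included, and the job is handed in when it is done.

```bash
mkdir -p pics
python3 - <<'E'
from bench import ctrl,snapshot,get_calibration
import cv2,numpy as np
for n in("top","side"):
    im=snapshot(n); cv2.imwrite(f"pics/{n}0.png",im[:,:,::-1]); c=get_calibration(n)
    R=np.array(c["R"]);print(n,np.round(c["K"],1).tolist(),np.round(R,3).tolist(),np.round(-R.T@np.array(c["t"]),3))
o=ctrl.get_obs();print({k:np.round(v,3).tolist() for k,v in o.items()})
E
```

```text
top [[483.3, 0.0, 278.5], [0.0, 483.3, 208.0], [0.0, 0.0, 1.0]] [[-0.009, -1.0, -0.004], [-0.996, 0.009, -0.083], [0.083, 0.004, -0.997]] [ 0.438 -0.13   1.257]
side [[395.4, 0.0, 278.6], [0.0, 395.4, 206.2], [0.0, 0.0, 1.0]] [[0.999, -0.029, -0.017], [-0.034, -0.764, -0.645], [0.006, 0.645, -0.764]] [ 0.542 -0.731  0.778]
{'time_s': 0.1, 'joint_positions': [-1.261, 0.427, 0.074, 1.607, -0.034, 1.111, -0.067], 'dq': [0.0, -0.003, 0.002, -0.003, -0.0, 0.002, -0.0], 'effort': [0.006, -95.153, 3.771, -46.44, 0.02, 0.007, -0.0], 'tool_pos': [0.299, 0.605, 0.197], 'tool_rot': [-0.714, -3.059, 0.002], 'contact_force': [0.062, 0.382, 0.093], 'ft_torque': [0.028, -0.005, -0.005], 'finger_force': 0.0, 'finger_gap': 0.998}
```

View pics/top0.png

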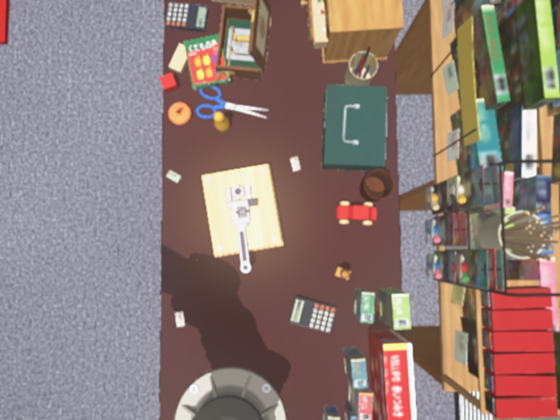

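View pics/side0.png

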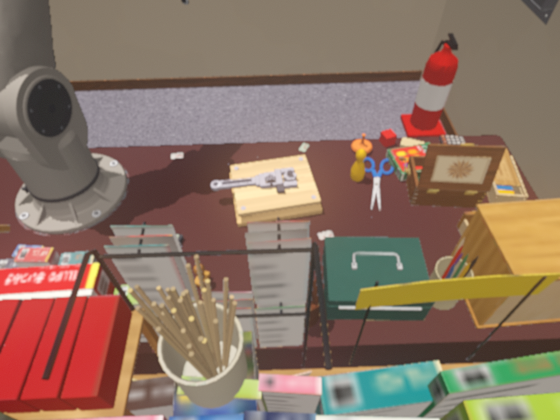

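The top view shows the press at about (242,210), with the wrench head near (238,193) and its handle end at (246,267). I'll zoom in on both views.

```bash
cat > h.py <<'E'
import numpy as np,cv2
from bench import ctrl,snapshot,get_calibration
def ray(n,u,v,z):
    c=get_calibration(n);K,R,t=[np.array(c[k]) for k in"KRt"]
    d=R.T@np.linalg.solve(K,[u,v,1]);o=-R.T@t
    return o+d*(z-o[2])/d[2]
def px(n,X):
    c=get_calibration(n);K,R,t=[np.array(c[k]) for k in"KRt"]
    p=K@(R@np.array(X)+t);return p[:2]/p[2]
E
python3 - <<'E'
from h import *
a=cv2.imread("pics/top0.png");b=cv2.imread("pics/side0.png")
A=cv2.resize(a[155:280,195:290],None,fx=4.8,fy=4.8,interpolation=cv2.INTER_CUBIC)
B=cv2.resize(b[145:230,205:330],(344*1,234),interpolation=cv2.INTER_CUBIC)
o=np.zeros((600,800,3),np.uint8);o[:A.shape[0],:A.shape[1]]=A;o[:234,456:]=B[:,:344]
cv2.imwrite("pics/z0.png",o)
# platen mask & handle-end, top view
hsv=cv2.cvtColor(a,cv2.COLOR_BGR2HSV)
m=cv2.inRange(hsv,(12,50,120),(35,255,255));m[:150]=0;m[290:]=0;m[:,:190]=0;m[:,300:]=0
m=cv2.morphologyEx(m,cv2.MORPH_OPEN,np.ones((3,3)))
c=max(cv2.findContours(m,0,2)[0],key=cv2.contourArea)
c=cv2.convexHull(c);r=cv2.minAreaRect(c);bp=cv2.boxPoints(r)
P=np.array([ray("top",*p,.046) for p in bp]);print(bp.round(1).tolist(),P.round(4).tolist(),[np.linalg.norm(P[i]-P[i-1]).round(4) for i in range(4)])
E
```

```text
[[248.60000610351562, 250.89999389648438], [262.20001220703125, 162.0], [294.8999938964844, 167.0], [281.29998779296875, 255.89999389648438]] [[0.4324, -0.0499, 0.046], [0.6568, -0.0853, 0.046], [0.6432, -0.1682, 0.046], [0.4192, -0.1317, 0.046]] [np.float64(0.0828), np.float64(0.2272), np.float64(0.0841), np.float64(0.2269)]
```

View pics/z0.png

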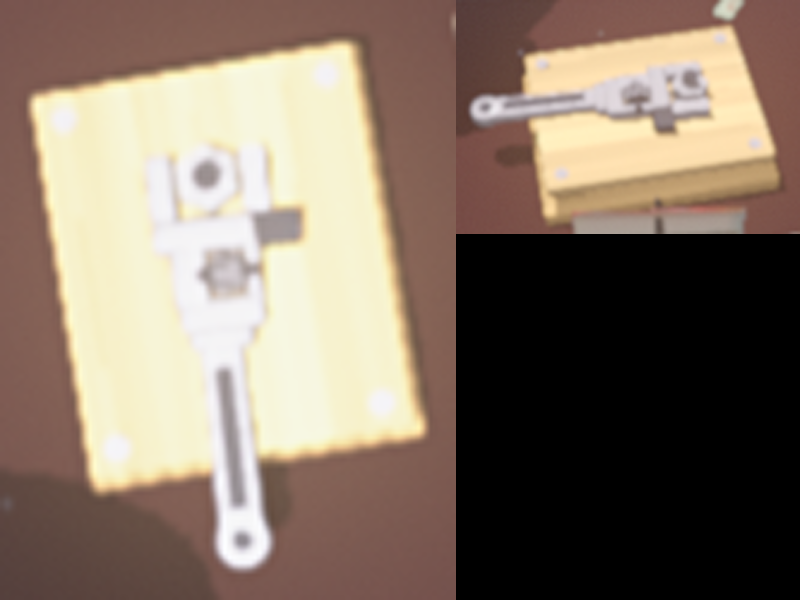

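The zoom shows the bolt top at (206,175), the worm at about (227,273), the handle-end hole at (243,540) and the platen corners at (32,95), (357,40), (425,435) and (95,492). In the side view the bolt is at (690,80), the worm at (637,95) and the hole at (487,107).

Run:
```python
from h import *
T=lambda x,y,z:ray("top",x/4.8+195-.4,y/4.8+155-.4,z)
S=lambda x,y,z:ray("side",(x-456)/2.752+205-.3,y/2.752+145-.3,z)
pr=lambda n,*a:print(n,*[np.round(v,4) for v in a])
c=[T(*p,.046) for p in[(32,95),(357,40),(425,435),(95,492)]]
pr("corners",*c);pr("len",*[np.linalg.norm(c[i]-c[i-1]) for i in range(4)])
ax=(c[0]+c[1]-c[2]-c[3])/2;ax/=np.linalg.norm(ax);pr("press yaw",np.arctan2(ax[1],ax[0]))
pr("bolt from platen",np.mean(c,0)+ax*.0425)
pr("bolt T,S",T(206,175,.072),S(690,80,.072))
pr("worm T,S",T(228,273,.069),S(637,94,.069))
e=T(243,540,.058);pr("hole T,S",e,S(487,107,.058))
b=T(206,175,.072);d=b-e;pr("handle dir yaw,len",np.arctan2(d[1],d[0]),np.hypot(*d[:2]))
s=T(224,368,.058)-T(238,508,.058);pr("slot yaw",np.arctan2(s[1],s[0]))
# head: left arm and right arm outer/inner edges z .06
pr("fixed jaw inner, mov inner",T(173,190,.06),T(244,178,.06))
```

```text
corners [0.6265 0.0691 0.046 ] [ 0.6542 -0.1025  0.046 ] [ 0.4459 -0.1364  0.046 ] [0.4178 0.0354 0.046 ]
len 0.2113 0.1738 0.211 0.1741
press yaw 0.1608
bolt from platen [ 0.578  -0.0268  0.046 ]
bolt T,S [ 0.58   -0.0249  0.072 ] [ 0.5784 -0.0301  0.072 ]
worm T,S [ 0.5296 -0.0359  0.069 ] [ 0.5298 -0.0427  0.069 ]
hole T,S [ 0.3928 -0.0424  0.058 ] [ 0.3924 -0.0422  0.058 ]
handle dir yaw,len 0.0929 0.188
slot yaw 0.0973
fixed jaw inner, mov inner [ 0.5738 -0.0067  0.06  ] [ 0.5797 -0.0436  0.06  ]
```

Two views agree: the nut axis is at about (0.579, -0.0265), the wrench yaw about 0.095, and the worm about (0.530, -0.039). I'll move over the worm with the fingers shut and the tool x axis along the wrench.

```bash
cat > st.py <<'E'
from h import *
from scipy.spatial.transform import Rotation as Ro
import sys
# state in tool axes: remaining move to target x y z yaw(tool x)
o=ctrl.get_obs();p=np.array(o["tool_pos"]);M=Ro.from_rotvec(o["tool_rot"]).as_matrix()
print("t",round(o["time_s"],2),"tcp",p.round(4),"yaw",round(np.arctan2(M[1,0],M[0,0]),3),"F",np.round(o["contact_force"],1))
if len(sys.argv)>3:
    g=np.array([float(v) for v in sys.argv[1:4]]);print("toolmove mm",(1000*M.T@(g-p)).round(1))
E
python3 -m handwheel '[[-28,-27,3,0,1],[-28,-27,3,0,1],[-28,-27,3,0,1],[-28,-27,3,0,1],[-28,-27,3,0,1],[-28,-27,3,0,1],[-28,-27,3,0,1],[-28,-27,3,0,1]]' 60
python3 -m handwheel '[[-28,-27,3,0,1],[-28,-27,3,0,1],[-28,-27,3,0,1],[0,0,0,-0.11,1],[0,0,0,-0.11,1],[0,0,0,-0.11,1],[0,0,0,-0.11,1],[0,0,0,-0.11,1]]'
python3 st.py .514 -.040 .100
```

```text
time_s: 0.77
tool_pos: [0.4042, 0.3103, 0.173]
tool_rot: [-0.714, -3.059, 0.0]
contact_force: [2.1, 0.1, 0.6]
finger_gap: 0.001
finger_force: 0.0
time_s: 1.43
tool_pos: [0.4434, 0.2023, 0.164]
tool_rot: [0.151, -3.138, 0.0]
contact_force: [0.4, -0.5, -0.6]
finger_gap: -0.001
finger_force: 0.0
t 1.43 tcp [0.4434 0.2023 0.164 ] yaw -3.045 F [ 0.4 -0.5 -0.6]
toolmove mm [ -47.  -247.9   64.1]
```

```bash
python3 -m handwheel '[[-7,-36,9,0,1],[-7,-36,9,0,1],[-7,-36,9,0,1],[-7,-36,9,0,1],[-7,-36,9,0,1],[-6,-36,9,0,1],[-6,-32,10,0,1],[0,0,0,0,1]]'
python3 st.py .516 -.040 .072
python3 - <<'E'
from h import *
a=snapshot("top");b=snapshot("side")
A=cv2.resize(a[155:255,195:295],(400,400),interpolation=2);B=cv2.resize(b[120:220,205:305],(400,400),interpolation=2)
cv2.imwrite("pics/z1.png",np.hstack([A,B])[:,:,::-1])
E
```

```text
time_s: 2.1
tool_pos: [0.5128, -0.0467, 0.0988]
tool_rot: [0.133, -3.137, 0.004]
contact_force: [-1.7, 0.8, 0.0]
finger_gap: 0.006
finger_force: 0.0
t 2.1 tcp [ 0.5128 -0.0467  0.0988] yaw -3.057 F [-1.7  0.8  0. ]
toolmove mm [-3.8  6.4 26.8]
```

View pics/z1.png

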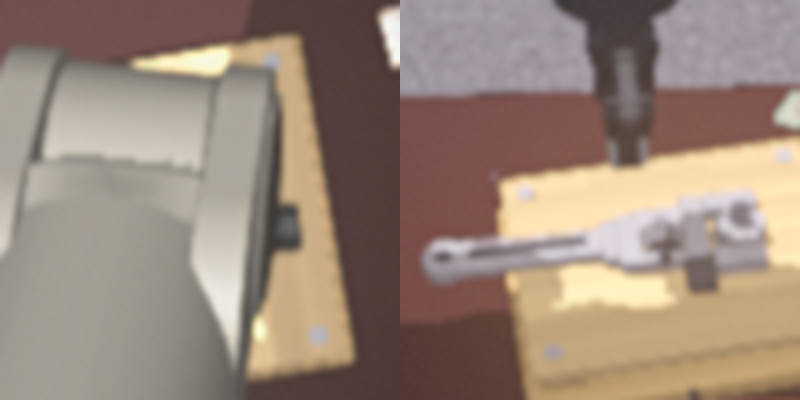

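The side view shows the finger tips clear, above and behind the worm at about (660,237), with the jaws still open. I'll centre the tips slightly behind the worm and go down to touch it.

```bash
python3 -m handwheel '[[-4,3,8,0,1],[-4,3,8,0,1],[0,0,6,0,1],[0,0,2,0,1],[0,0,1,0,1],[0,0,1,0,1],[0,0,0,0,1],[0,0,0,0,1]]'
python3 st.py .522 -.040 .069
```

```text
time_s: 2.87
tool_pos: [0.5204, -0.0336, 0.0744]
tool_rot: [-0.143, 3.138, 0.0]
contact_force: [-0.2, 1.0, -1.1]
finger_gap: 0.001
finger_force: 0.0
t 2.87 tcp [ 0.5204 -0.0336  0.0744] yaw -3.051 F [-0.2  1.  -1.1]
toolmove mm [-1.  -6.6  5.4]
```

```bash
python3 -m handwheel '[[0,-6,1,0,1],[0,0,1,0,1],[0,0,1,0,1],[0,0,1,0,1],[0,0,0.5,0,1],[0,0,0.5,0,1],[0,0,0,0,1],[0,0,0,0,1]]'
python3 st.py .522 -.040 .069
```

```text
time_s: 3.53
tool_pos: [0.5209, -0.0395, 0.0692]
tool_rot: [0.143, -3.138, 0.0]
contact_force: [0.2, 0.3, 0.8]
finger_gap: -0.001
finger_force: 0.0
t 3.53 tcp [ 0.5209 -0.0395  0.0692] yaw -3.05 F [0.2 0.3 0.8]
toolmove mm [-1.1 -0.6  0.2]
```

```bash
python3 -m handwheel '[[0,0,0.5,0,1],[0,0,0,0,1],[0,0,0.5,0,1],[0,0,0,0,1],[0,0,0.5,0,1],[0,0,0,0,1],[0,0,0,0,1],[0,0,0,0,1]]'
python3 st.py
```

```text
time_s: 4.2
tool_pos: [0.5209, -0.0395, 0.0677]
tool_rot: [0.143, -3.138, 0.0]
contact_force: [-1.0, 0.2, 0.4]
finger_gap: -0.001
finger_force: 0.0
t 4.2 tcp [ 0.5209 -0.0395  0.0677] yaw -3.05 F [-1.   0.2  0.4]
```

```bash
python3 -m handwheel '[[0,0,-2,0,1],[-4,0,0,0,1],[0,0,0.5,0,1],[0,0,0.5,0,1],[0,0,0.5,0,1],[0,0,0.5,0,1],[0,0,0.5,0,1],[0,0,0,0,1]]'
python3 st.py
```

```text
time_s: 4.87
tool_pos: [0.5247, -0.0392, 0.0671]
tool_rot: [0.143, -3.138, 0.0]
contact_force: [-1.0, 0.2, 0.1]
finger_gap: -0.003
finger_force: 0.0
t 4.87 tcp [ 0.5247 -0.0392  0.0671] yaw -3.05 F [-1.   0.2  0.1]
```

Run:
```python
from h import *
b=snapshot("side")
cv2.imwrite("pics/z2.png",cv2.resize(b[140:215,240:315],(600,600),interpolation=2)[:,:,::-1])
for X in [(.5247,-.0392,.0671),(.530,-.039,.069),(.579,-.0265,.072)]: print((px("side",X)-[240,140])*8)
```

```text
[227.56060022 307.6499053 ]
[244.28537364 302.37980579]
[399.16143521 262.0097074 ]
```

View pics/z2.png

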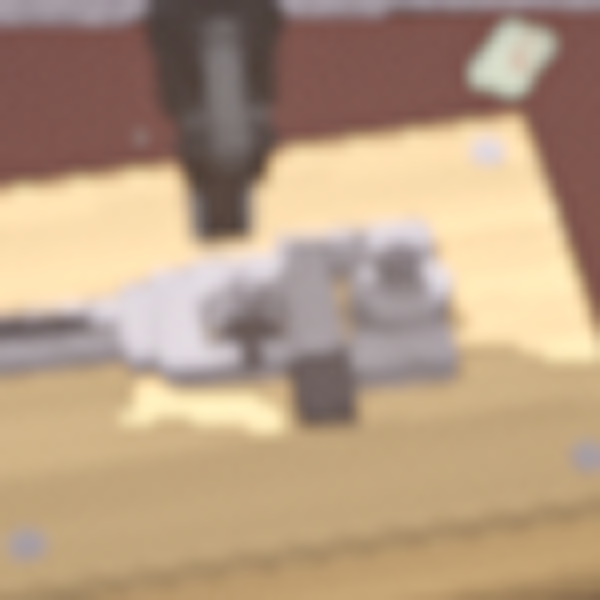

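The seen tip at (220,235) doesn't match the predicted (227,307), so either the reported TCP is off or the fingers are higher than I assumed. I'll check this against the earlier pictures before touching anything.

```bash
python3 - <<'E'
from h import *
print("z1 predicted",px("side",(.5128,-.0467,.0988)),"seen",(262,160.5))
print("z2 seen",220/8+240,235/8+140)
for X in[(.5247,-.0102,.0671),(.5247,-.0392,.1021)]:print(px("side",X),px("top",X))
for z in(.16,.2,.25):print(z,"top black piece",ray("top",267,212,z))
E
python3 st.py
```

```text
z1 predicted [263.10243753 171.72095887] seen (262, 160.5)
z2 seen 267.5 169.375
[268.30199864 170.28603296] [231.76795013 213.60360678]
[267.91202438 168.41626596] [242.38997204 212.44811787]
0.16 top black piece [ 0.52087428 -0.09980489  0.16      ]
0.2 top black piece [ 0.51785765 -0.10090476  0.2       ]
0.25 top black piece [ 0.51408685 -0.1022796   0.25      ]
t 4.92 tcp [ 0.5248 -0.0392  0.0671] yaw -3.05 F [-0.1 -0.4 -0.1]
```

```bash
python3 -m handwheel '[[-5,0,1,0,1],[0,0,1,0,1],[0,0,1,0,1],[0,0,1,0,1],[0,0,1,0,1],[0,0,1,0,1],[0,0,0.5,0,1],[0,0,0.5,0,1]]'
python3 -m handwheel '[[0,0,0.5,0,1],[0,0,0.5,0,1],[0,0,0.5,0,1],[0,0,0.5,0,1],[0,0,0.5,0,1],[0,0,0,0,1],[0,0,0,0,1],[0,0,0,0,1]]'
```

```text
time_s: 5.58
tool_pos: [0.5298, -0.0387, 0.0601]
tool_rot: [0.143, -3.138, 0.0]
contact_force: [0.3, -0.5, 0.1]
finger_gap: 0.0
finger_force: 0.0
time_s: 6.25
tool_pos: [0.5298, -0.0387, 0.0577]
tool_rot: [0.143, -3.138, 0.0]
contact_force: [0.5, 0.2, 0.4]
finger_gap: 0.004
finger_force: 0.0
```

```bash
python3 -m handwheel '[[0,0,1,0,1],[0,0,1,0,1],[0,0,1,0,1],[0,0,1,0,1],[0,0,1,0,1],[0,0,1,0,1],[0,0,1,0,1],[0,0,1,0,1]]'
python3 -m handwheel '[[0,0,0.5,0,1],[0,0,0.5,0,1],[0,0,0.5,0,1],[0,0,0.5,0,1],[0,0,0.5,0,1],[0,0,0.5,0,1],[0,0,0.5,0,1],[0,0,0,0,1]]'
python3 - <<'E'
from h import *
a=snapshot("top");b=snapshot("side")
A=cv2.resize(a[155:255,195:295],(400,400),interpolation=2);B=cv2.resize(b[140:215,240:315],(400,400),interpolation=2)
cv2.imwrite("pics/z3.png",np.hstack([A,B])[:,:,::-1])
E
```

```text
time_s: 6.92
tool_pos: [0.5298, -0.0387, 0.0496]
tool_rot: [0.143, -3.138, 0.0]
contact_force: [-0.4, -1.1, 0.5]
finger_gap: -0.001
finger_force: 0.0
time_s: 7.58
tool_pos: [0.5298, -0.0387, 0.0461]
tool_rot: [0.143, -3.138, 0.0]
contact_force: [0.2, -0.2, 0.1]
finger_gap: 0.001
finger_force: 0.0
```

View pics/z3.png

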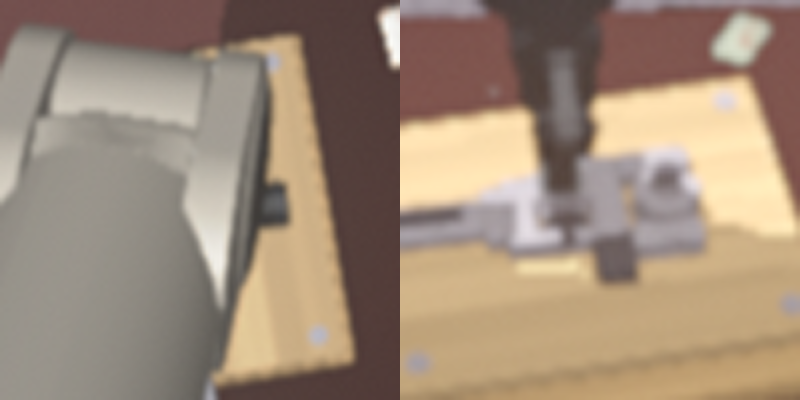

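The tip at (560,190) now occludes the head and sits just over the worm at (563,205), so the offset is in height: the tip stands some 25–35 mm above the reported TCP. x and y agree. I'll keep going down until I feel contact.

```bash
python3 -m handwheel '[[0,0,0.5,0,1],[0,0,0.5,0,1],[0,0,0.5,0,1],[0,0,0.5,0,1],[0,0,0.5,0,1],[0,0,0.5,0,1],[0,0,0,0,1],[0,0,0,0,1]]' | sed -n '2p;4p'
python3 -m handwheel '[[0,0,0.5,0,1],[0,0,0.5,0,1],[0,0,0.5,0,1],[0,0,0.5,0,1],[0,0,0,0,1],[0,0,0,0,1],[0,0,0,0,1],[0,0,0,0,1]]' | sed -n '2p;4p'
```

```text
tool_pos: [0.5298, -0.0387, 0.0432]
contact_force: [0.4, 0.7, 0.3]
tool_pos: [0.5298, -0.0387, 0.0412]
contact_force: [0.1, -0.4, 0.0]
```

```bash
python3 -m handwheel '[[1,0,0.5,0,1],[1,0,0.5,0,1],[1,0,0.5,0,1],[1,0,0.5,0,1],[1,0,0.5,0,1],[0,0,0.5,0,1],[0,0,0,0,1],[0,0,0,0,1]]' | sed -n '2p;4p'
```

```text
tool_pos: [0.5249, -0.0392, 0.0382]
contact_force: [-0.4, -0.5, 0.3]
```

```bash
python3 -m handwheel '[[0,0,0.5,0,1],[0,0,0.5,0,1],[0,0,0.5,0,1],[0,0,0.5,0,1],[0,0,0,0,1],[0,0,0,0,1],[0,0,0,0,1],[0,0,0,0,1]]' | sed -n '2p;4p'
```

```text
tool_pos: [0.5249, -0.0392, 0.0362]
contact_force: [-0.9, 1.2, -0.1]
```

```bash
python3 -m handwheel '[[0,0,0.5,0,1],[0,0,0.5,0,1],[0,0,0.5,0,1],[0,0,0.5,0,1],[0,0,0.5,0,1],[0,0,0,0,1],[0,0,0,0,1],[0,0,0,0,1]]' | sed -n '2p;4p'
python3 - <<'E'
from h import *
b=snapshot("side")
cv2.imwrite("pics/z4.png",cv2.resize(b[140:215,240:315],(600,600),interpolation=2)[:,:,::-1])
E
```

```text
tool_pos: [0.5259, -0.039, 0.0346]
contact_force: [-0.9, 0.0, 14.4]
```

View pics/z4.png

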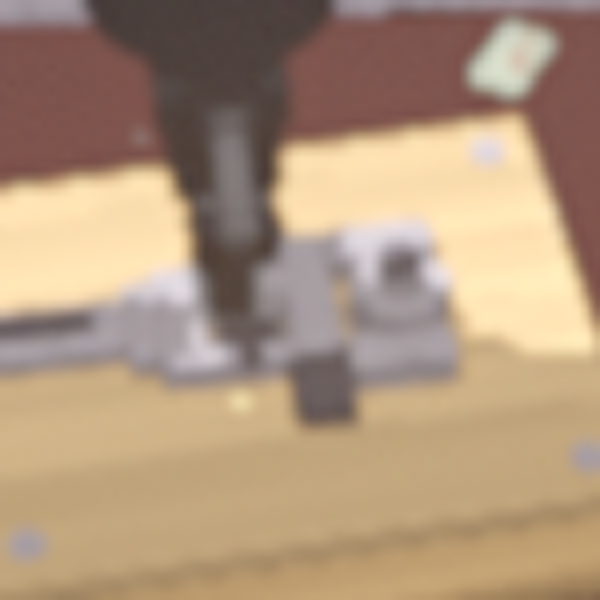

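Contact: 14 N at reported z 0.0346, which is 34 mm below the true tip height. The tip at (235,315) sits on the worm at about (245,310). I'll ease off slightly and wipe towards the nut.

```bash
python3 -m handwheel '[[0,0,-0.3,0,1],[-2,0,0,0,1],[-2,0,0,0,1],[-2,0,0,0,1],[0,0,0,0,1],[0,0,0,0,1],[0,0,0,0,1],[0,0,0,0,1]]' | sed -n '2p;4p'
```

```text
tool_pos: [0.5312, -0.0385, 0.0347]
contact_force: [-2.8, 0.9, 13.8]
```

```bash
python3 -m handwheel '[[-2,0,0,0,1],[-2,0,0,0,1],[-2,0,0,0,1],[-2,0,0,0,1],[0,0,0,0,1],[0,0,0,0,1],[0,0,0,0,1],[0,0,0,0,1]]' | sed -n '2p;4p'
python3 - <<'E'
from h import *
b=snapshot("side");cv2.imwrite("pics/raw5.png",b[:,:,::-1])
a=cv2.imread("pics/side0.png")
# movable-jaw tail is the dark block; compare its lower-right edge
for n,i in(("0",a),("now",b[:,:,::-1])):
    g=cv2.cvtColor(np.ascontiguousarray(i),cv2.COLOR_BGR2GRAY)[176:198,272:290];h=cv2.cvtColor(np.ascontiguousarray(i),cv2.COLOR_BGR2HSV)[176:198,272:290]
    m=(h[:,:,2]<140)&(h[:,:,1]<80);ys,xs=np.nonzero(m);print(n,m.sum(),xs.mean()+272,ys.mean()+176,ys.max()+176)
E
```

```text
tool_pos: [0.5393, -0.0376, 0.0346]
contact_force: [-1.6, 1.3, 11.1]
0 20 278.05 188.25 192
now 103 278.1650485436893 184.27184466019418 192
```

```bash
python3 -m handwheel '[[0,0,-4,0,1],[14,0,0,0,1],[0,0,4,0,1],[0,0,0,0,1],[-4,0,0,0,1],[-4,0,0,0,1],[-4,0,0,0,1],[-4,0,0,0,1]]' | sed -n '1,2p;4p'
python3 -m handwheel '[[0,0,-4,0,1],[16,0,0,0,1],[0,0,4,0,1],[0,0,0,0,1],[-4,0,0,0,1],[-4,0,0,0,1],[-4,0,0,0,1],[-4,0,0,0,1]]' | sed -n '2p;4p'
python3 - <<'E'
from h import *
b=np.ascontiguousarray(snapshot("side")[:,:,::-1]);cv2.imwrite("pics/raw6.png",b)
a=cv2.imread("pics/raw5.png")
for i in(a,b):
    g=cv2.cvtColor(i,cv2.COLOR_BGR2GRAY);print(g[170:200,280].tolist())
E
```

```text
time_s: 13.12
tool_pos: [0.5414, -0.0377, 0.0344]
contact_force: [-2.8, -1.1, 6.3]
tool_pos: [0.5412, -0.0384, 0.0345]
contact_force: [-3.7, -2.8, 6.4]
[102, 119, 136, 149, 156, 160, 162, 162, 162, 162, 162, 164, 162, 147, 117, 98, 97, 97, 98, 96, 91, 93, 115, 146, 165, 169, 169, 169, 169, 170]
[73, 87, 114, 139, 153, 159, 160, 160, 161, 162, 163, 163, 163, 151, 123, 102, 97, 97, 97, 95, 91, 105, 142, 168, 171, 168, 169, 169, 170, 170]
```

```bash
python3 -m handwheel '[[0,0,-4,0,1],[16,0,0,0,1],[0,0,4,0,1],[0,0,0.1,0,1],[-4,0,0,0,1],[-4,0,0,0,1],[-4,0,0,0,1],[-4,0,0,0,1]]' | sed -n '1,2p;4p'
cat > edge.py <<'E'
from h import *
import sys
b=np.ascontiguousarray(snapshot("side")[:,:,::-1]);cv2.imwrite(sys.argv[1],b)
def e(i):
    g=cv2.cvtColor(i,cv2.COLOR_BGR2GRAY)[:,279:282].mean(1);k=[r for r in range(186,198) if g[r]<130<=g[r+1]][0]
    return k+(130-g[k])/(g[k+1]-g[k])
print([round(e(i),2) for i in(cv2.imread("pics/raw5.png"),cv2.imread("pics/raw6.png"),b)])
y=[px("side",(.56,v,.05))[1] for v in(-.07,-.06)];print("px/mm",(y[0]-y[1])/10)
E
python3 edge.py pics/raw7.png
```

```text
time_s: 14.5
tool_pos: [0.5406, -0.0383, 0.0344]
contact_force: [-7.2, -3.0, 13.1]
[np.float64(192.48), np.float64(191.66), np.float64(191.55)]
px/mm 0.29573270034371146
```

```bash
python3 -m handwheel '[[0,0,-4,0,1],[16,0,0,0,1],[0,0,4,0,1],[0,0,0,0,1],[-4,0,0,0,1],[-4,0,0,0,1],[-4,0,0,0,1],[-4,0,0,0,1]]' | sed -n '1,2p;4p'
python3 edge.py pics/raw8.png
```

```text
time_s: 15.22
tool_pos: [0.5398, -0.0382, 0.0343]
contact_force: [-14.2, -2.6, 21.1]
[np.float64(192.48), np.float64(191.66), np.float64(191.49)]
px/mm 0.29573270034371146
```

```bash
python3 -m handwheel '[[0,0,-15,0,1],[0,0,-25,0,1],[25,-5,0,0,1],[25,-15,0,0,1],[25,-15,0,0,1],[14,-10,0,0,1],[0,0,0,0,1],[0,0,0,0,1]]' | sed -n '1,2p;4p'
python3 st.py .4445 -.079 .050
python3 edge.py pics/raw9.png
python3 - <<'E'
import cv2
b=cv2.imread("pics/raw9.png");cv2.imwrite("pics/z9.png",cv2.resize(b[140:215,215:315],(800,600),interpolation=2))
E
```

```text
time_s: 15.93
tool_pos: [0.4565, -0.091, 0.0741]
contact_force: [0.8, 1.2, 0.1]
t 15.93 tcp [ 0.4565 -0.091   0.0741] yaw -3.052 F [0.8 1.2 0.1]
toolmove mm [10.9 13.  24.1]
[np.float64(192.48), np.float64(191.66), np.float64(191.3)]
px/mm 0.29573270034371146
```

View pics/z9.png

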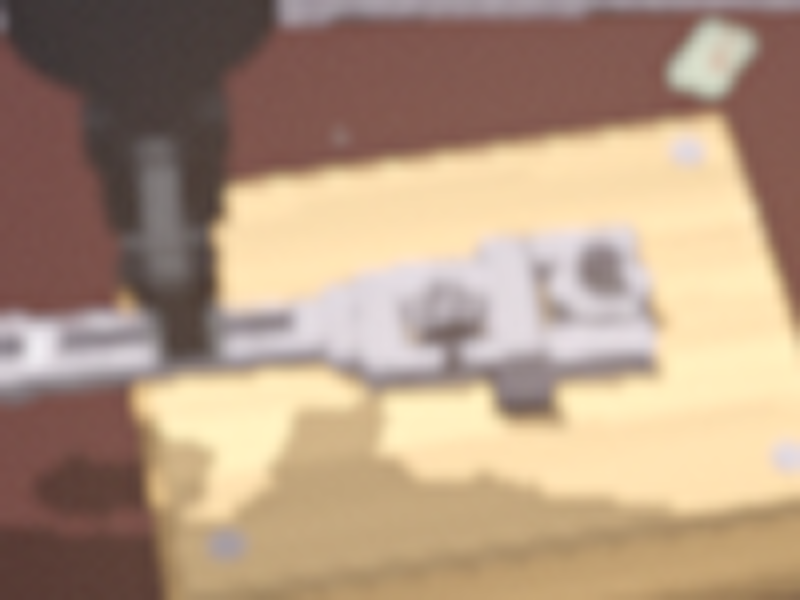

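The nut now sits against the movable jaw at about (600,315), and the worm stalled, so the jaws fit. Next I'll lower the shut fingers on the right side of the handle, about 135 mm from the nut.

```bash
python3 -m handwheel '[[11,10,0,0,1],[0,0,0,0,1],[0,0,10,0,1],[0,0,10,0,1],[0,0,10,0,1],[0,0,8,0,1],[0,0,0,0,1],[0,0,0,0,1]]' | sed -n '1,2p;4p'
python3 st.py .4445 -.079 .0165
```

```text
time_s: 16.65
tool_pos: [0.444, -0.0819, 0.0351]
contact_force: [-0.6, -0.5, 0.1]
t 16.65 tcp [ 0.444  -0.0819  0.0351] yaw -3.051 F [-0.6 -0.5  0.1]
toolmove mm [-0.8  2.8 18.6]
```

```bash
python3 -m handwheel '[[0,0,5,0,1],[0,0,5,0,1],[0,0,4,0,1],[0,0,2,0,1],[0,0,1,0,1],[0,0,0.5,0,1],[0,0,0,0,1],[0,0,0,0,1]]' | sed -n '1,2p;4p'
python3 -m handwheel '[[0,4,0,0,1],[0,4,0,0,1],[0,4,0,0,1],[0,4,0,0,1],[0,4,0,0,1],[0,2,0,0,1],[0,0,0,0,1],[0,0,0,0,1]]' | sed -n '1,2p;4p'
```

```text
time_s: 17.32
tool_pos: [0.4445, -0.0817, 0.0185]
contact_force: [-1.3, 0.3, 0.7]
time_s: 17.98
tool_pos: [0.4424, -0.0596, 0.0184]
contact_force: [-0.1, -0.1, 0.5]
```

```bash
python3 -m handwheel '[[0,2,0.5,0,1],[0,2,0.5,0,1],[0,2,0.5,0,1],[0,2,0,0,1],[0.5,2.7,0,0.02,1],[0.5,2.7,0,0.02,1],[0.5,2.7,0,0.02,1],[0,0,0,0,1]]' | sed -n '1,2p;4p'
```

```text
time_s: 18.65
tool_pos: [0.4406, -0.0444, 0.0173]
contact_force: [1.6, -6.3, 7.9]
```

```bash
python3 -m handwheel '[[0.5,2.7,0,0.02,1],[0.5,2.7,0,0.02,1],[0.5,2.7,0,0.02,1],[0.5,2.7,0,0.02,1],[0.5,2.7,0,0.02,1],[0,0,0,0,1],[0,0,0,0,1],[0,0,0,0,1]]' | sed -n '1,2p;4p'
```

```text
time_s: 19.32
tool_pos: [0.4391, -0.0305, 0.0174]
contact_force: [5.6, -2.7, 2.8]
```

Run:
```python
from h import *
b=snapshot("side");a=snapshot("top")
cv2.imwrite("pics/z10.png",np.hstack([cv2.resize(a[170:290,200:300],(400,480),interpolation=2),cv2.resize(b[130:226,205:285],(400,480),interpolation=2)])[:,:,::-1])
```

```text
(no output)
```

View pics/z10.png

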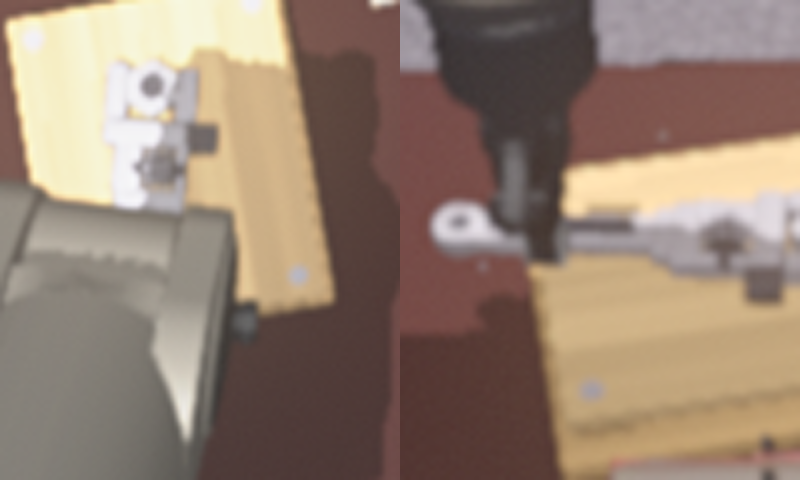

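The finger is on the near side of the handle at (545,245), and the wrench has swung to a yaw of about 0. The jaws are snug on the nut at (152,85). I'll continue the arc.

```bash
python3 -m handwheel '[[0.9,5.4,-0.7,0.04,1],[0.9,5.4,0,0.04,1],[0.9,5.4,0,0.04,1],[0.9,5.4,0,0.04,1],[0.9,5.4,0,0.04,1],[0.9,5.4,0,0.04,1],[0,0,0,0,1],[0,0,0,0,1]]' | sed -n '1,2p;4p'
python3 st.py
```

```text
time_s: 20.08
tool_pos: [0.4372, 0.0027, 0.0176]
contact_force: [-0.1, -0.3, 0.0]
t 20.08 tcp [0.4372 0.0027 0.0176] yaw 2.834 F [-0.1 -0.3  0. ]
```

```bash
python3 -m handwheel '[[-0.5,5.4,0,0.04,1],[-0.5,5.4,0,0.04,1],[0,4,0,0.03,1],[0,4,0,0.03,1],[0,4,0,0.03,1],[0,4,0,0.03,1],[0,0,0,0,1],[0,0,0,0,1]]' | sed -n '1,2p;4p'
cat > ang.py <<'E'
from h import *
b=snapshot("side");a=snapshot("top")
cv2.imwrite("pics/raw11.png",b[:,:,::-1]);cv2.imwrite("pics/rawt11.png",a[:,:,::-1])
# round handle end in the side view: bright blob
g=cv2.cvtColor(b,cv2.COLOR_RGB2HSV);m=((g[:,:,1]<60)&(g[:,:,2]>140)).astype(np.uint8);m[:130]=0;m[230:]=0;m[:,:195]=0;m[:,320:]=0
n,l,s,c=cv2.connectedComponentsWithStats(m)
for i in range(1,n):
    if s[i][4]>25:
        ys,xs=np.nonzero(l==i);k=xs.argmin();u,v=xs.min(),ys[xs<xs.min()+3].mean()
        p=ray("side",u,v,.054);print(s[i],"left tip",p.round(4),"bearing from nut",round(np.arctan2(-.0265-p[1],.579-p[0]),3),"dist",np.hypot(p[0]-.579,p[1]+.0265).round(3))
E
python3 ang.py
```

```text
time_s: 20.75
tool_pos: [0.4433, 0.0248, 0.0171]
contact_force: [-27.8, -13.2, 37.8]
[195 130  27  14 344] left tip [0.3185 0.1491 0.054 ] bearing from nut -0.593 dist 0.314
[248 130  72  13 821] left tip [0.4689 0.1346 0.054 ] bearing from nut -0.971 dist 0.195
[298 142  12  11  84] left tip [0.6065 0.0848 0.054 ] bearing from nut -1.813 dist 0.115
[241 162  59  26 596] left tip [0.4527 0.0266 0.054 ] bearing from nut -0.398 dist 0.137
[247 223  30   7 200] left tip [ 0.4731 -0.1776  0.054 ] bearing from nut 0.96 dist 0.185
[279 222  31   8 205] left tip [ 0.5468 -0.1773  0.054 ] bearing from nut 1.36 dist 0.154
```

Forces are too high, so I'll back off at once and then look.

```bash
python3 -m handwheel '[[0,-4,0,0,1],[0,-4,0,0,1],[0,0,0,0,1],[0,0,0,0,1],[0,0,0,0,1],[0,0,0,0,1],[0,0,0,0,1],[0,0,0,0,1]]' | sed -n '1,2p;4p'
python3 st.py
python3 - <<'E'
from h import *
b=snapshot("side");a=snapshot("top")
cv2.imwrite("pics/z12.png",np.hstack([cv2.resize(a[150:270,190:290],(400,480),interpolation=2),cv2.resize(b[110:206,215:295],(400,480),interpolation=2)])[:,:,::-1])
E
```

```text
time_s: 21.52
tool_pos: [0.4447, 0.02, 0.0176]
contact_force: [-0.1, -0.1, 0.4]
t 21.52 tcp [0.4447 0.02   0.0176] yaw 2.633 F [-0.1 -0.1  0.4]
```

View pics/z12.png

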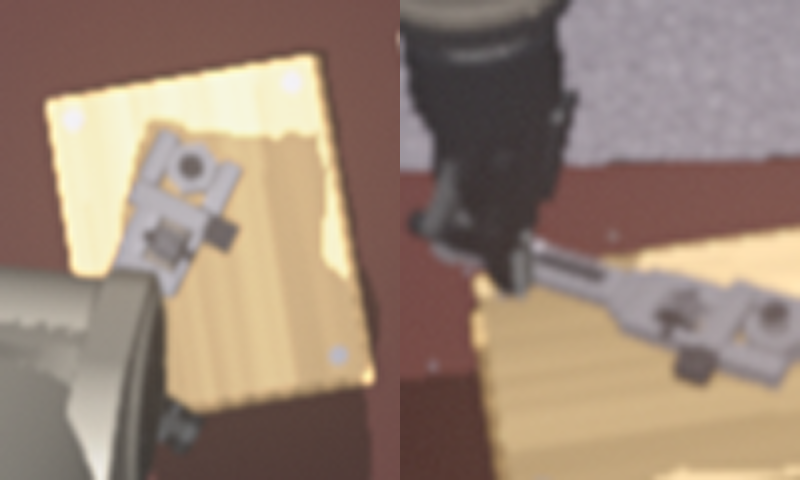

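The wrench has swung about 0.57 rad (ψ ≈ -0.48), which puts the nut near 0.64. One gentle push will confirm the stop, then I'll retreat and measure from a clear top view.

```bash
python3 -m handwheel '[[0,2,-0.7,0,1],[0,2,0,0,1],[0,1,0,0,1],[0,0,0,0,1],[0,0,0,0,1],[0,0,0,0,1],[0,0,0,0,1],[0,0,0,0,1]]' | sed -n '2p;4p'
```

```text
tool_pos: [0.4467, 0.0241, 0.0182]
contact_force: [-2.8, -3.9, 4.1]
```

```bash
python3 -m handwheel '[[0,1,0,0,1],[0,1,0,0,1],[0,0,0,0,1],[0,0,0,0,1],[0,0,0,0,1],[0,0,0,0,1],[0,0,0,0,1],[0,0,0,0,1]]' | sed -n '2p;4p'
```

```text
tool_pos: [0.4475, 0.0257, 0.0182]
contact_force: [-4.7, -4.5, 2.1]
```

```bash
python3 -m handwheel '[[0,1,0,0,1],[0,1,0,0.01,1],[0,1,0,0.01,1],[0,0,0,0,1],[0,0,0,0,1],[0,0,0,0,1],[0,0,0,0,1],[0,0,0,0,1]]' | sed -n '2p;4p'
```

```text
tool_pos: [0.4487, 0.0285, 0.0181]
contact_force: [-4.5, -3.3, 3.1]
```

```bash
python3 -m handwheel '[[0,1,0,0,1],[0,1,0,0.01,1],[0,0,0,0.01,1],[0,0,0,0,1],[0,0,0,0,1],[0,0,0,0,1],[0,0,0,0,1],[0,0,0,0,1]]' | sed -n '2p;4p'
```

```text
tool_pos: [0.4496, 0.0303, 0.0181]
contact_force: [-5.0, -1.9, 2.1]
```

```bash
python3 -m handwheel '[[0,1,0,0.01,1],[0,1,0,0.01,1],[0,1,0,0.01,1],[0,1,0,0.01,1],[0,1,0,0,1],[0,0,0,0,1],[0,0,0,0,1],[0,0,0,0,1]]' | sed -n '2p;4p'
```

```text
tool_pos: [0.4533, 0.0346, 0.0183]
contact_force: [-1.7, -1.3, -0.9]
```

```bash
python3 -m handwheel '[[0,1,0,0,1],[0,1,0,0.01,1],[0,1,0,0.01,1],[0,0,0,0,1],[0,0,0,0,1],[0,0,0,0,1],[0,0,0,0,1],[0,0,0,0,1]]' | sed -n '2p;4p'
```

```text
tool_pos: [0.4548, 0.0371, 0.0183]
contact_force: [-5.1, -1.4, -0.8]
```

```bash
python3 -m handwheel '[[0,1,0,0,1],[0,1,0,0,1],[0,1,0,0,1],[0,0,0,0,1],[0,0,0,0,1],[0,0,0,0,1],[0,0,0,0,1],[0,0,0,0,1]]' | sed -n '1,2p;4p'
```

```text
time_s: 26.28
tool_pos: [0.4559, 0.0391, 0.0182]
contact_force: [-8.5, -3.8, 2.2]
```

```bash
python3 -m handwheel '[[0,1,0,0,1],[0,1,0,0,1],[0,1,0,0,1],[0,0,0,0,1],[0,0,0,0,1],[0,0,0,0,1],[0,0,0,0,1],[0,0,0,0,1]]' | sed -n '1,2p;4p'
python3 st.py
```

```text
time_s: 26.95
tool_pos: [0.4568, 0.0409, 0.0181]
contact_force: [-11.5, -8.9, 8.7]
t 26.95 tcp [0.4568 0.0409 0.0181] yaw 2.532 F [-11.5  -8.9   8.7]
```

```bash
python3 -m handwheel '[[0,1,0,0,1],[0,1,0,0,1],[0,0,0,0,1],[0,0,0,0,1],[0,0,0,0,1],[0,0,0,0,1],[0,0,0,0,1],[0,0,0,0,1]]' | sed -n '1,2p;4p'
```

```text
time_s: 27.62
tool_pos: [0.4581, 0.0425, 0.0181]
contact_force: [-10.7, -8.9, 8.3]
```

Now I'll retreat upward and measure the wrench angle with an unobstructed view.

```bash
python3 -m handwheel '[[0,-5,0,0,1],[0,-8,0,0,1],[0,-5,0,0,1],[0,0,-10,0,1],[0,0,-25,0,1],[0,0,-25,0,1],[0,-25,-20,0,1],[0,-25,-20,0,1]]' | sed -n '1,2p;4p'
python3 -m handwheel '[[0,-35,0,0,1],[0,-35,0,0,1],[0,-35,0,0,1],[0,-35,0,0,1],[0,-35,0,0,1],[0,0,0,0,1],[0,0,0,0,1],[0,0,0,0,1]]' | sed -n '1,2p;4p'
cat > fin.py <<'E'
from h import *
a=np.ascontiguousarray(snapshot("top")[:,:,::-1]);b=np.ascontiguousarray(snapshot("side")[:,:,::-1])
cv2.imwrite("pics/rt.png",a);cv2.imwrite("pics/rs.png",b)
for n,i,(r0,r1,c0,c1) in(("top",a,(160,275,185,290)),("side",b,(145,205,205,320))):
    h=cv2.cvtColor(i,cv2.COLOR_BGR2HSV);m=cv2.inRange(h,(0,0,130),(180,45,255))
    k=np.zeros_like(m);k[r0:r1,c0:c1]=m[r0:r1,c0:c1]
    N,l,s,c=cv2.connectedComponentsWithStats(k);j=1+s[1:,4].argmax();ys,xs=np.nonzero(l==j)
    P=np.array([ray(n,x,y,.057)[:2] for x,y in zip(xs,ys)])-[.579,-.0265]
    d=np.hypot(*P.T);e=P[(d>.165)];hd=P[(d>.095)&(d<.17)];print(n,s[j],"maxd",d.max().round(4))
    for q in(e,hd):
        if len(q):q=q.mean(0);print("  bearing",round(np.arctan2(-q[1],-q[0]),3),np.hypot(*q).round(4))
E
python3 fin.py
```

```text
time_s: 28.28
tool_pos: [0.4211, -0.0123, 0.12]
contact_force: [-0.7, -0.5, -0.4]
time_s: 28.95
tool_pos: [0.3212, -0.1556, 0.1189]
contact_force: [0.8, 0.8, 0.3]Traceback (most recent call last):
  File "fin.py", line 8, in <module>
    P=np.array([ray(n,x,y,.057)[:2] for x,y in zip(xs,ys)])-[.579,-.0265]
                ~~~^^^^^^^^^^^^
  File "h.py", line 4, in ray
    c=get_calibration(n);K,R,t=[np.array(c[k]) for k in"KRt"]
ValueError: time passes only in moves, steps and waits
```

```bash
sed -i 's/^def ray/import functools\nget_calibration=functools.lru_cache(get_calibration)\ndef ray/' h.py; python3 fin.py
```

```text
top [ 189  168   76   93 3268] maxd 0.2037
  bearing -0.621 0.1839
  bearing -0.106 0.1131
side [226 146  74  41 967] maxd 0.2044
  bearing -0.608 0.1842
  bearing -0.608 0.1326
```

Both views put the handle end at a bearing of about -0.61, so the nut is at about 0.161 + 0.61 less slack, i.e. at its stop. Now a numeric check of the jaw opening against the start.

Run:
```python
from h import *
for f,psi in(("top0",.095),("rt",-.60),("rt",-.615)):
    i=cv2.imread(f"pics/{f}.png")
    def W(x,y,z):
        c,s=np.cos(psi),np.sin(psi);return px("top",(.579+c*x-s*y,-.0265+s*x+c*y,z))
    q=[(-.06,.04),(.03,.04),(.03,-.05),(-.06,-.05)]  # cols = -y, rows=-x ; 0.25mm/px
    src=np.float32([W(*p,.060) for p in q]);dst=np.float32([[(.04-y)*4000,(.03-x)*4000] for x,y in q])
    w=cv2.warpPerspective(i,cv2.getPerspectiveTransform(src,dst),(360,360),flags=2)
    h=cv2.cvtColor(w,cv2.COLOR_BGR2HSV)[:,:,1]
    for x in(.012,.008,-.022,-.026,-.03):
        r=int((.03-x)*4000);p=h[r-4:r+5].mean(0);t=60
        e=[round(40-k*.25,1) for k in range(359) if (p[k]<t)!=(p[k+1]<t)];print(f,psi,"x",x,"edges y mm",e)
```

```text
top0 0.095 x 0.012 edges y mm []
top0 0.095 x 0.008 edges y mm [-30.8, -32.8]
top0 0.095 x -0.022 edges y mm [-43.0, -48.5]
top0 0.095 x -0.026 edges y mm [-43.8, -48.2]
top0 0.095 x -0.03 edges y mm [-44.0, -47.8]
rt -0.6 x 0.012 edges y mm []
rt -0.6 x 0.008 edges y mm []
rt -0.6 x -0.022 edges y mm [-38.8, -42.5]
rt -0.6 x -0.026 edges y mm [-39.5, -43.2]
rt -0.6 x -0.03 edges y mm [-39.5, -42.8]
rt -0.615 x 0.012 edges y mm []
rt -0.615 x 0.008 edges y mm []
rt -0.615 x -0.022 edges y mm [-39.5, -43.0]
rt -0.615 x -0.026 edges y mm [-39.8, -43.5]
rt -0.615 x -0.03 edges y mm [-40.0, -43.2]
```

Run:
```python
from h import *
for f,psi in(("top0",.095),("rt",-.61)):
    i=cv2.imread(f"pics/{f}.png")
    def W(x,y,z):
        c,s=np.cos(psi),np.sin(psi);return px("top",(.579+c*x-s*y,-.0265+s*x+c*y,z))
    q=[(-.06,.04),(.03,.04),(.03,-.05),(-.06,-.05)]
    src=np.float32([W(*p,.060) for p in q]);dst=np.float32([[(.04-y)*4000,(.03-x)*4000] for x,y in q])
    w=cv2.warpPerspective(i,cv2.getPerspectiveTransform(src,dst),(360,360),flags=2)
    b=(w[:,:,2].astype(int)-w[:,:,0]);g=w[:,:,1]
    for x in(.012,.005,-.024):
        r=int((.03-x)*4000);print(f,x,"y(mm):R-B/G",*[f"{40-k/4:.0f}:{int(b[r-4:r+5,k-2:k+3].mean())}/{int(g[r-4:r+5,k-2:k+3].mean())}" for k in range(24,352,8)])
```

```text
top0 0.012 y(mm):R-B/G 34:25/238 32:11/235 30:0/236 28:0/238 26:-1/238 24:-1/234 22:10/220 20:32/208 18:45/218 16:27/236 14:10/245 12:4/244 10:3/241 8:1/238 6:0/235 4:0/228 2:1/219 0:1/217 -2:1/222 -4:1/229 -6:1/235 -8:4/236 -10:16/230 -12:35/220 -14:34/218 -16:14/230 -18:0/241 -20:-1/243 -22:0/243 -24:-1/243 -26:-3/240 -28:9/231 -30:37/223 -32:50/235 -34:36/244 -36:24/246 -38:25/246 -40:28/246 -42:32/244 -44:39/242 -46:44/241
top0 0.005 y(mm):R-B/G 34:25/234 32:6/236 30:-2/240 28:0/242 26:-1/242 24:-1/239 22:2/224 20:7/213 18:8/221 16:0/239 14:-1/244 12:-1/240 10:0/214 8:6/175 6:9/150 4:9/145 2:9/144 0:10/147 -2:10/158 -4:6/182 -6:1/215 -8:-1/235 -10:0/236 -12:7/224 -14:16/217 -16:7/230 -18:0/241 -20:-1/243 -22:0/243 -24:-1/243 -26:-5/242 -28:7/222 -30:41/210 -32:64/225 -34:37/244 -36:24/247 -38:22/246 -40:27/245 -42:31/244 -44:37/243 -46:42/241
top0 -0.024 y(mm):R-B/G 34:34/236 32:14/233 30:1/235 28:-1/238 26:0/239 24:0/240 22:0/240 20:-1/239 18:-2/240 16:-2/241 14:-2/241 12:-2/240 10:-1/241 8:-1/241 6:-1/241 4:-1/241 2:-1/241 0:-1/242 -2:-1/242 -4:-1/241 -6:-1/241 -8:-1/241 -10:-1
[... 799 characters left out ...]
146 2:8/151 0:6/160 -2:2/191 -4:-1/226 -6:-1/239 -8:-1/238 -10:0/229 -12:0/223 -14:0/229 -16:-1/238 -18:-1/240 -20:-1/241 -22:-3/240 -24:-1/231 -26:19/226 -28:39/236 -30:35/245 -32:28/246 -34:28/246 -36:29/245 -38:29/245 -40:29/245 -42:28/245 -44:28/245 -46:29/245
rt -0.024 y(mm):R-B/G 34:44/238 32:36/231 30:13/226 28:0/230 26:-2/233 24:-1/233 22:0/234 20:-1/233 18:-2/232 16:-2/233 14:-2/234 12:-3/235 10:-3/235 8:-2/235 6:-2/235 4:-1/235 2:-1/236 0:-2/236 -2:-2/237 -4:-2/237 -6:-2/237 -8:-2/237 -10:-1/237 -12:-1/236 -14:-1/237 -16:0/237 -18:0/232 -20:1/215 -22:5/182 -24:8/154 -26:9/145 -28:12/143 -30:12/145 -32:10/146 -34:9/144 -36:9/142 -38:16/142 -40:45/170 -42:66/216 -44:51/241 -46:33/245
```

The opening now reads about 31.5–32 mm, closed by about 5 mm, and the limit is 33 mm. There is time left, so I'll wipe the worm once more for margin. First I'll locate it.

```bash
python3 - <<'E'
from h import *
a=cv2.imread("pics/rt.png");g=cv2.cvtColor(a,cv2.COLOR_BGR2GRAY)
# dark bolt top
r=g[175:205,222:252];m=(r<175).astype(np.uint8);N,l,s,c=cv2.connectedComponentsWithStats(m)
for j in range(1,N):
    if s[j,4]>8:print("bolt cand",c[j]+[222,175],s[j,4],ray("top",*(c[j]+[222,175]),.072).round(4))
B=ray("top",238,191,.072)
r=g[195:225,215:250];m=(r<190).astype(np.uint8);N,l,s,c=cv2.connectedComponentsWithStats(m)
for j in range(1,N):
    if s[j,4]>8:print("worm cand",c[j]+[215,195],s[j],ray("top",*(c[j]+[215,195]),.066).round(4))
t=-.61;print("pred",B+[np.cos(t)*-.05+np.sin(t)*.008,np.sin(t)*-.05-np.cos(t)*.008,0])
E
python3 st.py .525 .001 .075
```

```text
bolt cand [237.7 191.1] 20 [ 0.5799 -0.0254  0.072 ]
worm cand [228.96341463 209.34146341] [ 9  9 11 11 82] [ 0.5354 -0.0032  0.066 ]
worm cand [242.28846154 208.44230769] [23 10  9  8 52] [ 0.5373 -0.0361  0.066 ]
pred [ 0.53459247 -0.004041    0.072     ]
t 29.15 tcp [ 0.321  -0.1552  0.1184] yaw 2.534 F [0.2 0.3 0.2]
toolmove mm [-78.4 244.7  43.3]
```

```bash
python3 -m handwheel '[[-12,35,0,0,1],[-12,35,0,0,1],[-12,35,0,0,1],[-12,35,0,0,1],[-12,35,0,0,1],[-12,35,0,0,1],[-12,35,0,0,1],[0,0,0,0,1]]' | sed -n '2p;4p'
python3 -m handwheel '[[0,0,0,0,1],[0,0,20,0,1],[0,0,20,0,1],[0,0,20,0,1],[0,0,10,0,1],[0,0,0,0,1],[0,0,0,0,1],[0,0,0,0,1]]' | sed -n '2p;4p'
python3 st.py .531 -.001 .036
```

```text
tool_pos: [0.5344, 0.003, 0.1176]
contact_force: [-0.5, 0.1, -0.8]
tool_pos: [0.5299, -0.003, 0.0493]
contact_force: [-0.7, -0.5, 0.3]
t 30.48 tcp [ 0.5299 -0.003   0.0493] yaw 2.532 F [-0.7 -0.5  0.3]
toolmove mm [ 0.2  2.2 13.3]
```

```bash
python3 -m handwheel '[[0,2,5,0,1],[0,0,4,0,1],[0,0,2,0,1],[0,0,1,0,1],[0,0,1,0,1],[0,0,0.5,0,1],[0,0,0,0,1],[0,0,0,0,1]]' | sed -n '2p;4p'
python3 -m handwheel '[[0,0,0.5,0,1],[0,0,0.5,0,1],[0,0,0.4,0,1],[0,0,0,0,1],[0,0,0,0,1],[0,0,0,0,1],[0,0,0,0,1],[0,0,0,0,1]]' | sed -n '2p;4p'
```

```text
tool_pos: [0.5307, -0.0013, 0.035]
contact_force: [-0.6, -0.2, 2.7]
tool_pos: [0.5316, -0.0016, 0.0345]
contact_force: [-3.3, -3.3, 21.3]
```

```bash
python3 -m handwheel '[[0,0,-0.7,0,1],[0,0,0,0,1],[-2,0,0,0,1],[-2,0,0,0,1],[-2,0,0,0,1],[0,0,0,0,1],[0,0,0,0,1],[0,0,0,0,1]]' | sed -n '2p;4p'
python3 -m handwheel '[[-2,0,0,0,1],[-2,0,0,0,1],[-2,0,0,0,1],[0,0,0,0,1],[0,0,0,0,1],[0,0,0,0,1],[0,0,0,0,1],[0,0,0,0,1]]' | sed -n '2p;4p'
```

```text
tool_pos: [0.5353, -0.0044, 0.0346]
contact_force: [-7.1, 1.9, 17.0]
tool_pos: [0.5398, -0.0075, 0.0346]
contact_force: [-8.8, 3.3, 19.1]
```

The drag of about 9 N against the usual 4 N means the worm is stalled and the jaws hold the nut. I'll lift off, retreat and check.

```bash
python3 -m handwheel '[[0,0,-15,0,1],[0,0,-25,0,1],[0,0,-30,0,1],[10,-35,0,0,1],[10,-35,0,0,1],[10,-35,0,0,1],[10,-35,0,0,1],[10,-35,0,0,1]]' | sed -n '2p;4p'
python3 -m handwheel '[[10,-30,0,0,1],[10,-30,0,0,1],[0,0,0,0,1],[0,0,0,0,1],[0,0,0,0,1],[0,0,0,0,1],[0,0,0,0,1],[0,0,0,0,1]]' | sed -n '2p;4p'
python3 fin.py
python3 - <<'E'
from h import *
i=cv2.imread("pics/rt.png");psi=-.61
def W(x,y,z):
    c,s=np.cos(psi),np.sin(psi);return px("top",(.579+c*x-s*y,-.0265+s*x+c*y,z))
q=[(-.06,.04),(.03,.04),(.03,-.05),(-.06,-.05)]
src=np.float32([W(*p,.060) for p in q]);dst=np.float32([[(.04-y)*4000,(.03-x)*4000] for x,y in q])
w=cv2.warpPerspective(i,cv2.getPerspectiveTransform(src,dst),(360,360),flags=2).astype(int)
for x in(.012,.005,-.024):
    r=int((.03-x)*4000);print(x,*[f"{40-k/4:.0f}:{int((w[r-4:r+5,k-2:k+3,2]-w[r-4:r+5,k-2:k+3,0]).mean())}" for k in range(24,352,8)])
E
```

```text
tool_pos: [0.3978, -0.1236, 0.104]
contact_force: [0.4, -0.9, 0.1]
tool_pos: [0.3491, -0.1605, 0.1041]
contact_force: [-0.4, -0.1, 0.4]
top [ 189  168   76   93 3102] maxd 0.2037
  bearing -0.619 0.1839
  bearing -0.108 0.1129
side [226 146  74  41 968] maxd 0.2044
  bearing -0.606 0.184
  bearing -0.605 0.1327
0.012 34:40 32:31 30:16 28:5 26:0 24:-2 22:-2 20:2 18:22 16:38 14:35 12:23 10:12 8:3 6:0 4:-1 2:-3 0:-1 -2:2 -4:4 -6:14 -8:25 -10:33 -12:27 -14:10 -16:2 -18:0 -20:-1 -22:0 -24:12 -26:37 -28:44 -30:35 -32:31 -34:30 -36:29 -38:29 -40:28 -42:31 -44:36 -46:42
0.005 34:48 32:33 30:10 28:-1 26:-2 24:-1 22:0 20:-1 18:-1 16:-1 14:-1 12:-1 10:1 8:4 6:6 4:8 2:8 0:6 -2:3 -4:0 -6:-1 -8:-1 -10:0 -12:0 -14:0 -16:-1 -18:-1 -20:-2 -22:-3 -24:0 -26:20 -28:35 -30:32 -32:28 -34:29 -36:29 -38:30 -40:29 -42:29 -44:28 -46:28
-0.024 34:46 32:37 30:14 28:2 26:-2 24:-2 22:-1 20:-1 18:-1 16:-1 14:-2 12:-3 10:-3 8:-3 6:-3 4:-2 2:-2 0:0 -2:-1 -4:-2 -6:-2 -8:-2 -10:-1 -12:-1 -14:-1 -16:-1 -18:-1 -20:1 -22:5 -24:9 -26:9 -28:11 -30:12 -32:10 -34:8 -36:8 -38:15 -40:44 -42:66 -44:53 -46:35
```

The jaw has not moved further, so it was already stalled on the nut, and the wrench angle is unchanged. The robot is clear, so I'm handing in.

```bash
python3 -c "
from bench import ctrl
print(ctrl.close_job())"
```

```text
the job is handed in; nothing more can be done
None
```

I handed the job in at about 33 s without seeing the verdict: the worm was rolled until it stalled on the nut, the wrench was swung clockwise to about where the stop should be (nut estimated near 0.7 rad; I inferred this from camera angles and did not feel a hard stop), the jaw opening measured about 31.5–32 mm, the wrench was left round the nut, and the robot was clear.

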